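Open the parts case past its stay and stow the capacitor

TASK

Put the black capacitor away in the parts case: gently push the case's hinged lid up by its front lip until it is past the stay's stiff point and stands open by itself (stop pushing as soon as you feel the stop), then set the capacitor down, without dropping it, upright on the floor of the empty wide bay and let go. Leave the lid standing open, never press hard on the case or its lid (20 N is too much), and leave the tin, the reel and the bottle where they are.

Things in the scene. Friction and masses are not known exactly. Their poses are not given: they have to be found in the camera images.
- case: Grey parts case, blue lid, fixed to the bench: 170 mm deep (x), 270 wide (y), 68 high without lid, walls and floor 4 mm. Origin: centre of its underside; x points from front to hinge, y left, z up. A 3 mm divider, 54 mm high, at y = -30 mm parts the empty wide bay (y -28 to +131, x -81 to +81 mm) from a narrow bay that holds a small green-lidded box.
- case_lid (a joint): Lid angle, rad: 0 shut (level), grows as it opens; 1.57 is upright. Lid 0.2 to 0.34 kg; let go, it falls shut unless past the stay. The stay's stiff stretch (it takes 4 to 7 N at the lip, then the push goes slack) begins at an angle set differently each time, 1.05 to 1.5 rad. 0.15 to 0.25 rad further a hard stop ends the travel: force climbs steeply, and there the lid stays open.
- lid_hinge (a point): Middle of the hinge line, 71 mm above the case's underside, 87 mm behind its centre; the line runs along the case's y.
- lip (a point): Point on the underside of the black finger lip, 15 mm in from its front edge, 192 mm from the hinge line. Lip 100 mm wide, 6 thick; it stands out 35 mm beyond the case's front wall, its underside 68 mm above the bench when shut. Moves with the lid; x points along the lid to the hinge, z out of its outer face.
- bay_floor (a point): Middle of the floor of the empty wide bay, 4 mm above the bench.
- cap_center (a point): Centre of the black capacitor with a white stripe, an upright can 36 mm in diameter and 54 mm high, about 60 g; the centre lies 27 mm above its underside.
- tin: Bystander: small round tin, 57 mm in diameter, 35 mm high. Origin: centre of its underside.
- reel: Bystander: flat solder wick reel lying down, 49 mm in diameter, 10 mm high. Origin: centre of its underside.
- flux: Bystander: dropper bottle, 48 mm in diameter, 132 mm high with its needle. Origin: centre of its underside.
Mind the look-alikes: they are no part of the job. There is more than one size of the part that bears cap_center; the job needs the middle-sized.

How it is judged:
By the outcome, as a careful person would: the job done as asked, in the order asked, and still so for the second after the job is handed in, with the robot touching nothing.
It also fails if it takes over 72 s, if anything falls off the work surface, if the arm or the gripper's body presses on something with over 40 N, if the wrist force passes 120 N, or if a joint passes its speed limit or range.

ROBOT

A 7-joint arm with a two-finger parallel gripper is mounted at the origin on a cart in front of the work surface, level with it; the furniture and walls round the work are solid. World frame = base frame: x ahead of the robot, y to its left, z up, the work surface at z = 0. Lengths are in m, angles in rad, forces in N, time in s.
With the tool pointing down it reaches from about 0.35 to 0.9 m from the base axis. Payload 8.1 kg.
Tool frame: the origin (TCP) lies midway between the tips of the shut fingers; the grasp point (between the pads) lies 19 mm behind it; x points along the fingers, z is the direction in which the jaws open and shut, and the axes are right-handed (so a half turn about x gives the same grasp; the last joint's range is limited). The gripper opens to 92 mm and grips with 3 to 60 N. Pads are 19 mm wide; open, the fingers measure 130 mm over their backs; the gripper's body (75 mm by 190 mm) begins 47 mm behind the grasp point.
Start: joints at [-1.393, 0.434, 0.025, 1.573, -0.012, 1.134, -0.075], TCP at [0.173, 0.601, 0.227] pointing down, gripper open.
Joint ranges: [-2.62, 2.62], [-0.44, 2.09], [-1.27, 1.32], [0.08, 2.57], [-1.32, 4.46], [0.12, 2], [-2.74, 2.74]. Speed limits (rad/s): [2.22, 2.22, 3.01, 3.01, 3.14, 3.14, 3.14].

INTERFACE

Orientations are given as [roll, pitch, yaw] about the fixed x, y, z axes, in that order (R = Rz(yaw) Ry(pitch) Rx(roll)).
In Python, from station import manip, kinematics, imaging, telemetry gives the robot as it stands. Calls block until the motion is done:
- manip.movep(position, orientation): joint-space move of the TCP to a pose.
- manip.move_l(position, attitude=None, vel=0.15): straight line of the TCP; attitude=None keeps the orientation; vel is the mean speed in m/s.
- manip.movej(angles): joint-space move.
- manip.set_gripper(opening): finger opening in m; the grip force is fixed at half the most; returns when the fingers have stopped.
- manip.wait(seconds).
- kinematics.ik(position, orientation): joint angles nearest the present ones, or None.
- imaging.grab_frame(name): name is "scene" or "top"; returns the picture (480x640x3 uint8, blue, green, red); there is no depth.
- imaging.get_calibration(name): a dict with "K" (3x3 intrinsics, pixels), "k1" (the pictures are not rectified: a ray, as slopes to the right and down, at radius r is drawn at 1 + k1 r^2 times it, then the intrinsics apply), "position" and "orientation" of the camera in the world. Camera axes: x right, y down, z forward; pixel columns grow to the right and rows downward; lengths in m; the calibration is good to about 2 mm. A picture is of the moment at which its call begins. get_calibration takes no time and is no camera call.
A pose or a line that the arm cannot do raises manip.IKError and nothing moves.
- manip.sign_off(): hands the job in, once; it reports no verdict.
Readings, each from a call of its own:
- telemetry.current_time_s(): time.
- telemetry.current_qpos(): joint angles.
- telemetry.current_joint_vel(): joint speeds.
- telemetry.current_effort(): joint torques, N m.
- telemetry.current_eef_pos(): TCP position.
- telemetry.current_tcp_rot(): TCP orientation.
- telemetry.current_ft_force(): force on the tool from outside, world axes, zero at the start.
- telemetry.current_torque(): the same for the moment, N m.
- telemetry.current_width(): finger opening in m.
Only numpy, scipy, OpenCV 4.12 (cv2) and the standard library are available. Lean on these libraries where they do the work, as an engineer would, in place of code of your own. Each camera call takes 0.05 s, during which the arm holds its last target.

## Working session

There is one attempt and no reset: what is moved stays moved. The work goes in short steps, each a Python script; the robot and the scene stay as the last script left them, time stands still between calls to the robot, and variables do not carry over. Pictures are saved under pics/ and viewed, and the job is handed in when it is done.

```bash
ls; mkdir -p pics; python3 - <<'E'
from station import manip, kinematics, imaging, telemetry
import cv2
for n in ("scene","top"):
    cv2.imwrite(f"pics/{n}0.png",imaging.grab_frame(n)); print(n,imaging.get_calibration(n))
print(telemetry.current_time_s(),telemetry.current_eef_pos(),telemetry.current_tcp_rot(),telemetry.current_width())
E
```

```text
pics
scene {'K': array([[552.37681181,   0.        , 310.21672879],
       [  0.        , 552.37681181, 236.14154974],
       [  0.        ,   0.        ,   1.        ]]), 'k1': -0.018833627878256518, 'position': array([-0.19767273, -0.95437822,  0.77513118]), 'orientation': array([-2.11430057,  0.01176215, -0.63373863])}
top {'K': array([[503.14982769,   0.        , 325.1916237 ],
       [  0.        , 503.14982769, 247.7443979 ],
       [  0.        ,   0.        ,   1.        ]]), 'k1': -0.12097538992896222, 'position': array([0.34848299, 0.02831584, 1.19978639]), 'orientation': array([-3.00161363, -0.00515083, -1.58241243])}
0.1 [0.17311793 0.60007491 0.2260255 ] [-3.0514219   1.56939057 -1.76149342] 0.09184681691416438
```

View pics/scene0.png

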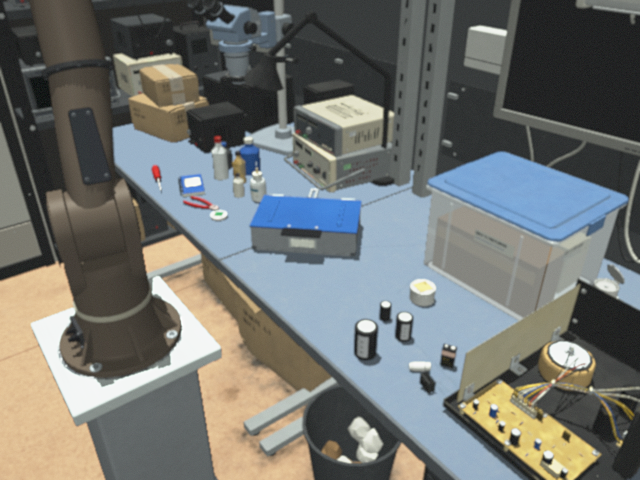

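View pics/top0.png

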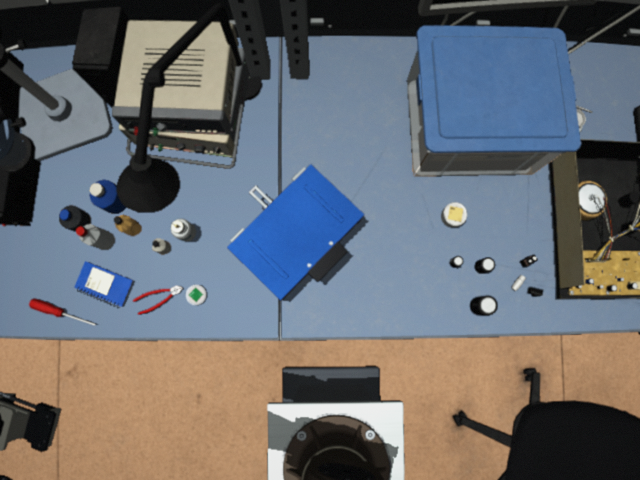

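The top view has the case at about (297,232), with its lip at (330,262). Capacitors are at (457,262), (485,265) and (485,305), the tin is at (455,214) and the reel at (196,295). Next I'll measure them.

```bash
cat > h.py <<'E'
import numpy as np, cv2
from scipy.spatial.transform import Rotation as R
from station import manip, kinematics, imaging, telemetry
def cal(n):
    c=imaging.get_calibration(n); return c['K'],c['k1'],np.array(c['position']),R.from_euler('xyz',c['orientation']).as_matrix()
def ray(n,u,v):
    K,k1,p,M=cal(n); d=np.array([k1,0,0,0,0.])
    # distorted = ray*(1+k1 r^2) (r of the true ray)
    x=cv2.undistortPoints(np.array([[[u,v]]],float),K,d)[0,0]
    r=M@np.array([x[0],x[1],1]); return p,r/np.linalg.norm(r)
def plane(n,u,v,z):
    p,r=ray(n,u,v); return p+r*(z-p[2])/r[2]
def tri(a,b):
    p,r=ray('scene',*a); q,s=ray('top',*b)
    t=np.linalg.lstsq(np.c_[r,-s],q-p,rcond=None)[0]
    A=p+r*t[0];B=q+s*t[1]; return (A+B)/2,np.linalg.norm(A-B)
def proj(n,P):
    K,k1,p,M=cal(n)
    c=M.T@(np.asarray(P,float)-p); x=c[:2]/c[2]; x=x*(1+k1*(x@x)); return K[:2,:2]@x+K[:2,2]
E
python3 - <<'E'
from h import *
t=cv2.imread('pics/top0.png'); s=cv2.imread('pics/scene0.png')
def crop(im,x0,y0,x1,y1,k,f): cv2.imwrite(f,cv2.resize(im[y0:y1,x0:x1],None,fx=k,fy=k,interpolation=cv2.INTER_CUBIC))
crop(t,220,155,380,305,5,'pics/c1.png'); crop(s,240,185,370,265,6,'pics/c2.png')
crop(t,430,190,560,320,4.5,'pics/c3.png'); crop(s,340,270,470,400,4.5,'pics/c4.png')
E
```

```text
(no output)
```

View pics/c1.png

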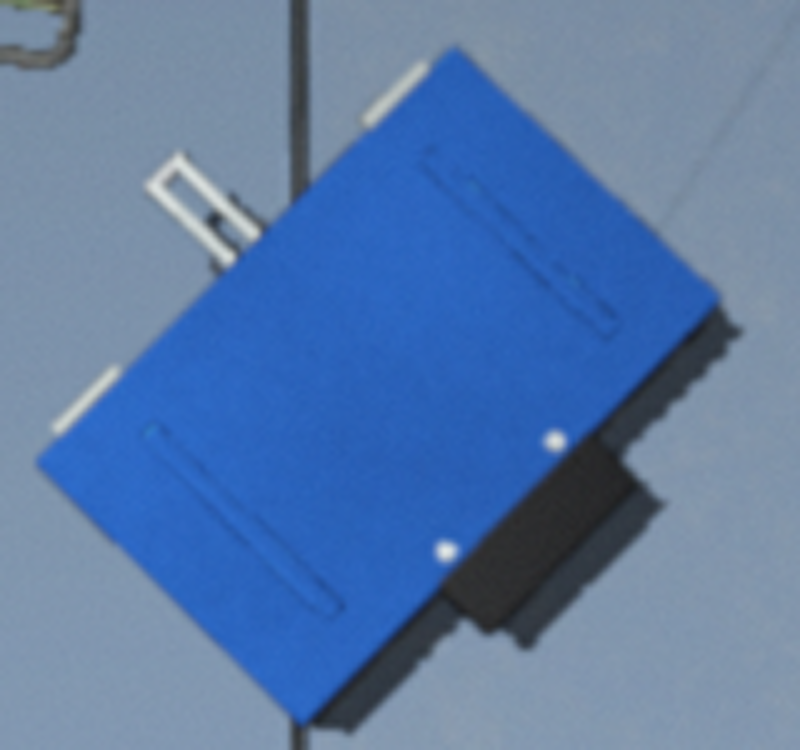

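View pics/c2.png

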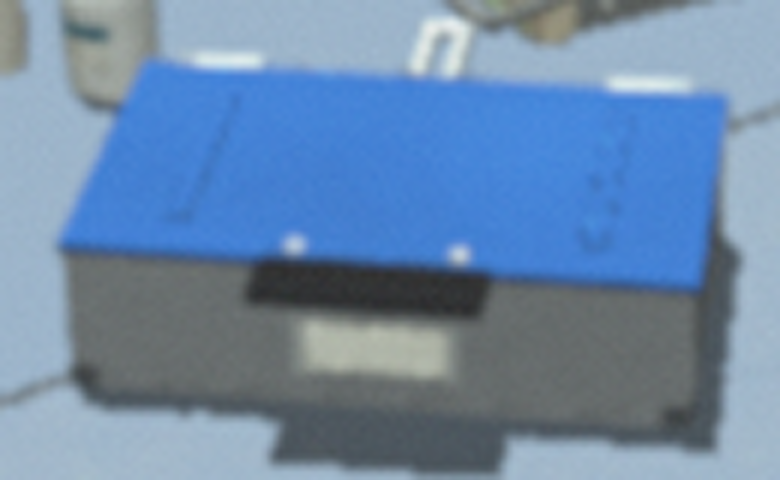

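View pics/c3.png

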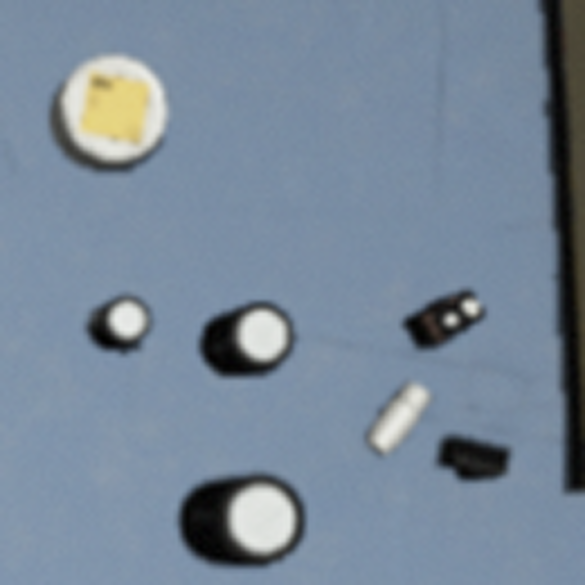

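View pics/c4.png

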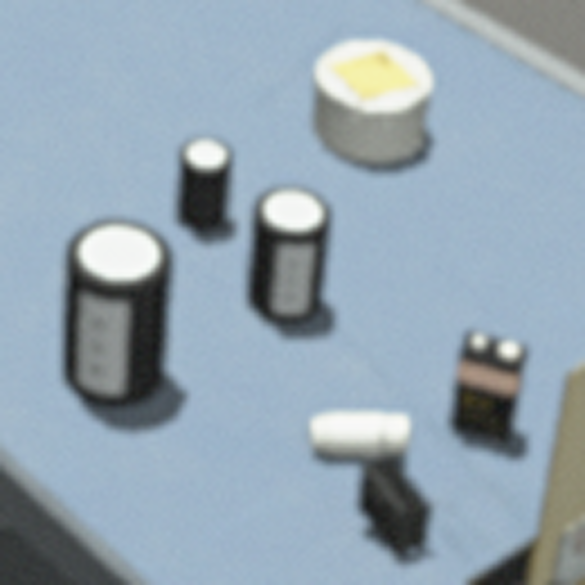

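Crops: the blue lid fills the case top. The black lip is at about (327,262) in top and (301,232) in scene. The middle-sized can is the white disc at top (488,264), scene (405,317). Now I'll triangulate these.

```bash
cat > m.py <<'E'
from h import *
t=cv2.imread('pics/top0.png'); s=cv2.imread('pics/scene0.png')
def corners(im,roi):
    x0,y0,x1,y1=roi; c=im[y0:y1,x0:x1].astype(int)
    m=((c[...,0]-c[...,2]>80)&(c[...,0]>110)).astype(np.uint8)*255
    m=cv2.morphologyEx(m,cv2.MORPH_CLOSE,np.ones((5,5)))
    k=max(cv2.findContours(m,0,cv2.CHAIN_APPROX_NONE)[0],key=cv2.contourArea)
    a=cv2.approxPolyDP(k,6,True)[:,0].astype(float); k=k[:,0].astype(float)
    # refine by line fits
    L=[]
    for i in range(len(a)):
        p,q=a[i],a[(i+1)%len(a)]; d=(q-p)/np.linalg.norm(q-p)
        u=(k-p)@d; w=np.abs((k-p)@np.array([-d[1],d[0]]))
        sel=k[(u>8)&(u<np.linalg.norm(q-p)-8)&(w<3)]
        vx,vy,px,py=cv2.fitLine(sel.astype(np.float32),cv2.DIST_HUBER,0,.01,.01)[:,0]; L.append((np.array([px,py]),np.array([vx,vy])))
    out=[]
    for i in range(len(a)):
        (p,d),(q,e)=L[i-1],L[i]; tt=np.linalg.solve(np.c_[d,-e],q-p); out.append(p+d*tt[0]+[x0,y0])
    return np.array(out)
ct=corners(t,(220,155,380,305)); cs=corners(s,(240,185,370,265))
print(ct.round(1).tolist()); print(cs.round(1).tolist())
def disc(im,x,y,r=12):
    c=im[y-r:y+r+1,x-r:x+r+1].min(2)
    _,m=cv2.threshold(c,0,255,cv2.THRESH_OTSU) if 0 else (0,((c>150)*255).astype(np.uint8))
    n,l,st,ce=cv2.connectedComponentsWithStats(m); i=l[r,r]; return ce[i]+[x-r,y-r],st[i]
for nm,a,b in(('mid',(405,317),(488,264)),('small',(386,304),(458,261)),('big',(366,327),(488,305))):
    A,sa=disc(s,*a);B,sb=disc(t,*b); print(nm,A.round(1),sa,B.round(1),sb,tri(A,B))
# lid corners: pair by coarse plane
for b in ct:
    P=plane('top',*b,.075); pr=proj('scene',P); a=cs[np.argmin(np.linalg.norm(cs-pr,axis=1))]
    print(b.round(1),a.round(1),*tri(a,b))
E
python3 m.py
```

```text
[[310.1, 163.9], [227.0, 247.0], [279.6, 299.6], [363.5, 214.0]]
[[249.7, 224.8], [355.8, 231.9], [360.3, 200.9], [263.3, 194.8]]
mid [405.7 313.7] [  0   0  25  25 384] [487.9 264. ] [ 7  7 11 11 92] (array([ 0.46877833, -0.3567596 ,  0.05922003]), np.float64(0.004137349765237586))
small [386.1 301.4] [  0   0  25  25 453] [457.8 260.4] [ 8  8  8  8 47] (array([ 0.47928192, -0.28967164,  0.04422647]), np.float64(0.003322032408155139))
big [366.2 325.7] [  3   5  19  13 188] [487.7 304.8] [  5   5  14  15 166] (array([ 0.37309885, -0.3465813 ,  0.07037452]), np.float64(0.0007682464293013205))
[310.1 163.9] [360.3 200.9] [0.70386985 0.05372208 0.07306826] 0.000904360585192628
[227. 247.] [263.3 194.8] [0.51017006 0.24348796 0.07562752] 0.0017324939758266203
[279.6 299.6] [249.7 224.8] [0.391961   0.12336084 0.07484974] 0.0014920246434450496
[363.5 214. ] [355.8 231.9] [ 0.58388153 -0.06776251  0.07473906] 0.00020385092420548872
```

```bash
cat >> h.py <<'E'
def att(d,jaw):
    x=np.array(d,float);x/=np.linalg.norm(x); z=np.array(jaw,float); z-=x*(z@x); z/=np.linalg.norm(z)
    return R.from_matrix(np.c_[x,np.cross(z,x),z]).as_euler('xyz')
E
python3 - <<'E'
from m import *
def disc2(im,x,y,r,th):
    c=im[y-r:y+r+1,x-r:x+r+1].min(2); m=((c>th)*255).astype(np.uint8)
    n,l,st,ce=cv2.connectedComponentsWithStats(m); i=l[r,r]; return ce[i]+[x-r,y-r],st[i]
for th in(190,200,215):
  for nm,a,b in(('mid',(405,317),(488,264)),('small',(386,304),(458,261)),('big',(366,327),(488,305))):
    A,sa=disc2(s,*a,12,th);B,sb=disc2(t,*b,12,170); print(th,nm,A.round(1),sa[2:],B.round(1),sb[2:],*tri(A,B), plane('top',*B,.054), plane('scene',*A,.054))
W=np.array([[0.70387,0.05372],[0.51017,0.24349],[0.39196,0.12336],[0.58388,-0.06776]])
print('tableedge',plane('top',330,338,0),plane('top',120,338,0))
print('ctr',W.mean(0))
# lip in top view
c=t[230:290,290:365].max(2)
print('lip corners top @.074',[plane('top',220+x/5,155+y/5,.074)[:2].round(4).tolist() for x,y in((598,435),(637,488),(490,632),(443,588))])
for nm,(u,v) in dict(tin=(455,214),reel=(196,295),flux=(180,230)).items(): print(nm,plane('top',u,v,.035 if nm=='tin' else .01 if nm=='reel' else .1))
E
```

```text
[[310.1, 163.9], [227.0, 247.0], [279.6, 299.6], [363.5, 214.0]]
[[249.7, 224.8], [355.8, 231.9], [360.3, 200.9], [263.3, 194.8]]
mid [405.7 313.7] [  0   0  25  25 384] [487.9 264. ] [ 7  7 11 11 92] (array([ 0.46877833, -0.3567596 ,  0.05922003]), np.float64(0.004137349765237586))
small [386.1 301.4] [  0   0  25  25 453] [457.8 260.4] [ 8  8  8  8 47] (array([ 0.47928192, -0.28967164,  0.04422647]), np.float64(0.003322032408155139))
big [366.2 325.7] [  3   5  19  13 188] [487.7 304.8] [  5   5  14  15 166] (array([ 0.37309885, -0.3465813 ,  0.07037452]), np.float64(0.0007682464293013205))
[310.1 163.9] [360.3 200.9] [0.70386985 0.05372208 0.07306826] 0.000904360585192628
[227. 247.] [263.3 194.8] [0.51017006 0.24348796 0.07562752] 0.0017324939758266203
[279.6 299.6] [249.7 224.8] [0.391961   0.12336084 0.07484974] 0.0014920246434450496
[363.5 214. ] [355.8 231.9] [ 0.58388153 -0.06776251  0.07473906] 0.00020385092420548872
190 mid [404.8 316.3] [13  9 85] [487.8 264.1] [10 11 84] [ 0.46801741 -0.35743399  0.05376121] 0.001327036815379572 [ 0.46745166 -0.35692562  0.054     ] [ 0.
[... 1234 characters left out ...]
9] [ 8  5 31] [458.  260.6] [ 7  8 41] [ 0.4784081  -0.2907383   0.03905027] 0.0006073757086438714 [ 0.47648675 -0.28644458  0.054     ] [ 0.46498079 -0.30431572  0.054     ]
215 big [366.  325.8] [ 17  11 148] [487.8 304.7] [ 14  14 154] [ 0.37311844 -0.34663351  0.07023191] 0.00010832259792005651 [ 0.37342727 -0.35198834  0.054     ] [ 0.38631639 -0.33265931  0.054     ]
tableedge [0.30242458 0.01133177 0.        ] [0.30380729 0.51577721 0.        ]
ctr [0.54747   0.0882025]
lip corners top @.074 [[0.5198, -0.0121], [0.4954, -0.0293], [0.4311, 0.0377], [0.4511, 0.0586]]
tin [ 0.59040472 -0.29004506  0.035     ]
reel [0.40603691 0.32841726 0.01      ]
flux [0.54702033 0.34539054 0.1       ]
```

```bash
cat >> h.py <<'E'
YAW=np.radians(45.4); CX=np.array([np.cos(YAW),np.sin(YAW),0]); CY=np.array([-np.sin(YAW),np.cos(YAW),0]); C0=np.array([.5475,.0882,0])
def case(x,y,z): return C0+CX*x+CY*y+np.array([0,0,z])
def lid(th,r=.192,n=0.): # point at r from hinge, n below the underside (underside 3mm below hinge line when shut)
    c,s=np.cos(th),np.sin(th); n=n+.003
    return case(.087-r*c-n*s,0,.071+r*s-n*c)
E
python3 - <<'E'
from h import *
for dy in(0,-20,-45):
 for el in(0,-15,-30,-45):
  y=YAW+np.radians(dy); e=np.radians(el)
  d=[np.cos(e)*np.cos(y),np.cos(e)*np.sin(y),np.sin(e)]; jaw=np.cross([0,0,1],d)
  res=[]
  for sg in(1,-1):
   for th in(-.1,.3,.8,1.3,1.75):
    q=kinematics.ik(lid(th,n=.01),att(d,jaw*sg)); res.append(None if q is None else np.round(q,2).tolist())
  print(dy,el,[0 if r is None else 1 for r in res]); 
  print(res[0],res[4],res[5],res[9])
E
```

```text
0 0 [1, 0, 1, 1, 1, 1, 0, 1, 1, 1]
[1.56, 1.69, -0.94, 2.29, -1.24, 0.38, -1.38] [0.91, 1.06, -1.09, 2.35, 3.93, 0.82, -1.05] [1.56, 1.68, -0.94, 2.29, -1.25, 0.39, 1.77] [0.91, 1.06, -1.09, 2.35, 3.93, 0.82, 2.09]
0 -15 [1, 1, 1, 1, 1, 1, 1, 1, 1, 1]
[1.5, 1.49, -1.05, 2.4, 4.24, 0.21, -0.81] [0.9, 0.75, -1.09, 2.31, 3.88, 0.57, -1.33] [1.43, 1.4, -0.95, 2.4, 4.38, 0.34, 2.18] [0.9, 0.75, -1.09, 2.31, 3.88, 0.57, 1.81]
0 -30 [1, 1, 0, 0, 1, 1, 1, 0, 0, 1]
[1.36, 1.21, -1.1, 2.45, 3.43, 0.22, -0.3] [0.87, 0.53, -1.09, 2.2, 4.23, 0.26, -1.91] [1.26, 1.09, -0.94, 2.46, 3.96, 0.34, 2.29] [0.87, 0.53, -1.09, 2.2, 4.23, 0.26, 1.23]
0 -45 [1, 0, 1, 0, 1, 1, 0, 1, 1, 1]
[1.16, 0.9, -1.07, 2.44, 2.98, 0.16, -0.17] [0.73, 0.4, -1.01, 2.04, -0.48, 0.26, 2.66] [1.07, 0.81, -0.93, 2.44, 3.7, 0.21, 2.23] [-0.25, 0.22, 0.21, 2.11, -1.3, 0.56, 0.23]
-20 0 [1, 0, 0, 0, 1, 1, 0, 0, 0, 0]
[1.72, 2.03, -0.97, 2.51, 3.76, 0.47, 0.13] [0.65, 1.14, -1.19, 2.55, 3.29, 1.42, -0.57] [0.94, 1.59, -0.34, 2.55, 4.33, 1.54, 2.6] None
-20 -15 [0, 0, 0, 0, 1, 0, 0, 0, 0, 1]
None [0.29, 0.49, -0.63, 2.52, 3.23, 1.06, -1.3] None [0.6, 0.66, -1.07, 2.5, 3.06, 1.02, 2.18]
-20 -30 [0, 0, 0, 1, 1, 0, 0, 0, 1, 1]
None [0.63, 0.39, -1.04, 2.35, 2.9, 0.47, -1.04] None [0.63, 0.39, -1.04, 2.35, 2.9, 0.47, 2.11]
-20 -45 [0, 0, 1, 0, 1, 0, 0, 1, 0, 1]
None [0.64, 0.32, -1.08, 2.14, 1.33, 0.18, 0.46] None [0.64, 0.32, -1.08, 2.14, 1.33, 0.18, -2.68]
-45 0 [0, 0, 0, 0, 0, 0, 0, 0, 0, 0]
None None None None
-45 -15 [0, 0, 0, 0, 1, 0, 0, 0, 0, 1]
None [-1.11, 0.48, 0.52, 2.57, 2.53, 1.05, -1.68] None [0.1, 0.67, -1.07, 2.47, 2.29, 1.55, 2.17]
-45 -30 [0, 0, 0, 1, 1, 0, 0, 0, 1, 1]
None [-1.1, 0.24, 0.54, 2.42, 2.31, 0.57, -1.24] None [-0.67, 0.22, 0.02, 2.39, 2.16, 0.67, 2.07]
-45 -45 [0, 0, 1, 1, 1, 0, 0, 1, 0, 0]
None [-1.02, 0.15, 0.53, 2.22, 1.29, 0.29, -0.12] None None
```

```bash
python3 - <<'E'
from h import *
print([x for x in dir(kinematics) if x[0]!='_'],[x for x in dir(manip) if x[0]!='_'])
import time; t0=time.time()
for dy in range(-120,150,30):
 for el in(0,-15,-30,-45,-60):
  y=YAW+np.radians(dy); e=np.radians(el)
  d=[np.cos(e)*np.cos(y),np.cos(e)*np.sin(y),np.sin(e)]; jaw=np.cross([0,0,1],d)
  res=[]
  for sg in(1,-1):
   for th in(-.1,.3,.8,1.3,1.75):
    q=kinematics.ik(lid(th,n=.01),att(d,jaw*sg)); res.append(q)
  print(dy,el,''.join('.' if r is None else 'X' for r in res)) 
print(time.time()-t0,telemetry.current_time_s())
E
```

```text
['ik'] ['IKError', 'move_l', 'movej', 'movep', 'set_gripper', 'sign_off', 'wait']
-120 0 XXXXXXXXXX
-120 -15 XXXXXXXXXX
-120 -30 XXXXXXXXXX
-120 -45 XXXXXXXXXX
-120 -60 XXXXXXXXXX
-90 0 XXXXXXXXXX
-90 -15 XXXXXXXXXX
-90 -30 XXXXXXXXXX
-90 -45 XXXXXXXXXX
-90 -60 XXXXXXXXXX
-60 0 ....X....X
-60 -15 ...XX....X
-60 -30 ...XX...XX
-60 -45 ..XXX..XXX
-60 -60 XXXXXXXXXX
-30 0 ..........
-30 -15 ....X.....
-30 -30 ....X....X
-30 -45 ..X.X..X..
-30 -60 XXXXXXXXXX
0 0 X.XXXX.XXX
0 -15 XXXXXXXXXX
0 -30 XX..XXX..X
0 -45 X.X.XX.XXX
0 -60 XXXXXXXXXX
30 0 XXXXXXXXXX
30 -15 XXXXXXXXXX
30 -30 XXXXXXXXXX
30 -45 XXXXXXXXXX
30 -60 XXXXXXXXXX
60 0 XXXXXXXXXX
60 -15 XXXXXXXXXX
60 -30 XXXXXXXXXX
60 -45 XXXXXXXXXX
60 -60 XXXXXXXXXX
90 0 XXXX.XXXXX
90 -15 XXXXXXXXXX
90 -30 XXXXXXXXXX
90 -45 XXXXXXXXXX
90 -60 XXXXXXXXXX
120 0 ..........
120 -15 ..........
120 -30 XX...XX...
120 -45 XXXX.XXXX.
120 -60 XXXXXXXXXX
16.708121299743652 0.1
```

```bash
cat >> h.py <<'E'
def tooldir(dy,el):
    y=YAW+np.radians(dy); e=np.radians(el); d=np.array([np.cos(e)*np.cos(y),np.cos(e)*np.sin(y),np.sin(e)]); return d,np.cross([0,0,1],d)
E
python3 - <<'E'
from h import *
np.set_printoptions(precision=2,suppress=True)
q0=np.array(telemetry.current_qpos())
for dy in(20,30,40):
 d,jaw=tooldir(dy,-12)
 for sg in(1,-1):
  A=att(d,sg*jaw); print(dy,sg)
  L=lid(0); L[2]=.045
  for nm,P in(('high',L-d*.1+[0,0,.25]),('pre',L-d*.1),('in',L),('th.6',lid(.6,n=.01)),('1.2',lid(1.2,.188,n=.011)),('1.75',lid(1.75,.185,n=.012))):
   print(nm,P,kinematics.ik(P,A))
E
```

```text
20 1
high [ 0.43 -0.08  0.32] [ 0.31  0.63  0.77  2.14 -1.16  1.97 -1.84]
pre [ 0.43 -0.08  0.07] [ 0.43  1.14  0.57  2.12 -1.28  1.85 -1.38]
in [0.47 0.01 0.04] [ 0.78  1.06 -0.16  2.16 -1.31  1.21 -1.54]
th.6 [0.49 0.03 0.17] [ 0.86  0.8  -0.34  2.2  -1.3   1.16 -1.8 ]
1.2 [0.55 0.09 0.24] [ 1.05  0.82 -0.88  2.14 -1.26  0.81 -2.09]
1.75 [0.62 0.16 0.26] [-0.4   0.87  0.96  2.16  4.44  1.96 -2.05]
20 -1
high [ 0.43 -0.08  0.32] [ 0.31  0.63  0.77  2.14 -1.16  1.97  1.3 ]
pre [ 0.43 -0.08  0.07] [ 1.26  1.09 -0.55  2.05 -0.86  1.01  1.21]
in [0.47 0.01 0.04] [ 0.88  1.07 -0.29  2.15 -1.26  1.1   1.55]
th.6 [0.49 0.03 0.17] [ 0.86  0.8  -0.34  2.2  -1.3   1.16  1.35]
1.2 [0.55 0.09 0.24] [ 1.05  0.82 -0.88  2.14 -1.26  0.81  1.06]
1.75 [0.62 0.16 0.26] [-0.4   0.87  0.96  2.16  4.44  1.96  1.09]
30 1
high [ 0.45 -0.08  0.32] [ 0.38  0.65  0.58  1.96 -1.1   1.96 -1.92]
pre [ 0.45 -0.08  0.07] [ 0.38  1.14  0.58  1.96 -1.2   1.88 -1.48]
in [0.47 0.01 0.04] [ 0.46  1.07  0.21  2.05 -1.27  1.54 -1.55]
th.6 [0.49 0.03 0.17] [ 0.29  0.85  0.39  2.11 -1.3   1.7  -1.7 ]
1.2 [0.55 0.09 0.24] 
[... 620 characters left out ...]
1.16  0.58  1.8  -1.13  1.94 -1.55]
in [0.47 0.01 0.04] [ 0.17  1.19  0.58  1.94 -1.26  1.89 -1.48]
th.6 [0.49 0.03 0.17] [ 0.13  0.93  0.58  1.98 -1.23  1.9  -1.69]
1.2 [0.55 0.09 0.24] [ 0.12  0.76  0.39  1.91 -1.31  1.76 -1.97]
1.75 [0.62 0.16 0.26] [ 0.34  0.75 -0.16  1.78 -1.26  1.4  -2.21]
40 -1
high [ 0.47 -0.08  0.32] [ 0.41  0.69  0.46  1.8  -1.04  2.    1.16]
pre [ 0.47 -0.08  0.07] [ 0.29  1.19  0.65  1.8  -1.15  1.99  1.63]
in [0.47 0.01 0.04] [ 0.28  1.12  0.41  1.93 -1.21  1.74  1.59]
th.6 [0.49 0.03 0.17] [ 0.13  0.93  0.58  1.98 -1.23  1.9   1.45]
1.2 [0.55 0.09 0.24] [ 0.12  0.76  0.39  1.91 -1.31  1.76  1.17]
1.75 [0.62 0.16 0.26] [ 0.27  0.74 -0.05  1.78 -1.31  1.46  0.96]
```

```bash
python3 - <<'E'
from h import *
np.set_printoptions(precision=3,suppress=True)
manip.set_gripper(0.0)
manip.move_l([.42,.0,.32],vel=.3)
print(telemetry.current_time_s(),telemetry.current_qpos(),telemetry.current_ft_force())
for dy in(30,35,40):
 d,jaw=tooldir(dy,-12)
 for sg in(1,-1):
  L=lid(0); L[2]=.045
  print(dy,sg,kinematics.ik(L-d*.1+[0,0,.25],att(d,sg*jaw)),kinematics.ik(L-d*.1,att(d,sg*jaw)))
cv2.imwrite('pics/s1.png',imaging.grab_frame('scene'))
E
```

```text
3.875 [-0.683 -0.015  0.56   1.915  0.008  1.239  1.165] [ 0.255  0.267 -0.233]
30 1 [ 0.383  0.646  0.58   1.964 -1.102  1.96  -1.922] [ 0.384  1.143  0.577  1.959 -1.202  1.883 -1.479]
30 -1 [ 0.383  0.646  0.58   1.964 -1.102  1.96   1.22 ] [ 0.342  1.172  0.643  1.963 -1.218  1.941  1.692]
35 1 [ 0.477  0.646  0.394  1.872 -1.051  1.916 -1.997] [ 0.358  1.151  0.578  1.878 -1.166  1.909 -1.517]
35 -1 [ 0.477  0.646  0.394  1.872 -1.051  1.916  1.145] [ 0.312  1.184  0.653  1.882 -1.187  1.972  1.659]
40 1 [ 0.448  0.683  0.394  1.791 -1.025  1.967 -2.006] [ 0.333  1.163  0.578  1.797 -1.131  1.938 -1.55 ]
40 -1 [ 0.448  0.683  0.394  1.791 -1.025  1.967  1.136] [ 0.292  1.192  0.647  1.8   -1.153  1.992  1.625]
```

View pics/s1.png

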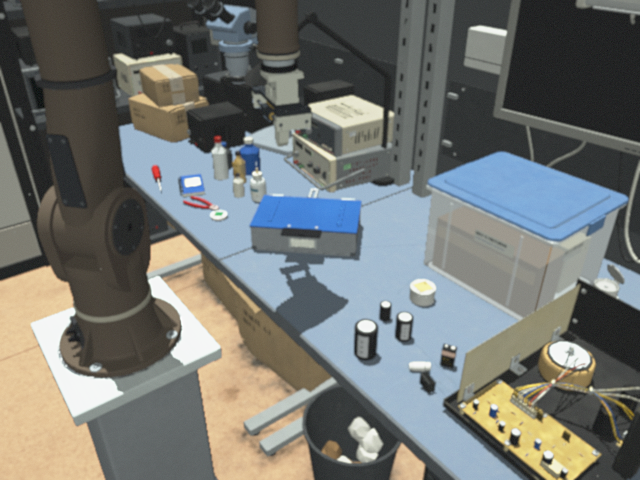

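The closed gripper hovers at (290,115) and nothing has been disturbed. Next I'll orient for the lip push, at a height.

```bash
python3 - <<'E'
from h import *
np.set_printoptions(precision=3,suppress=True)
d,jaw=tooldir(33,-12); A=att(d,-jaw); L=lid(0); L[2]=.045
manip.movep(L-d*.1+[0,0,.16],A)
print(telemetry.current_time_s(),telemetry.current_qpos(),telemetry.current_eef_pos(),telemetry.current_ft_force())
for P in (L-d*.1,L,lid(.6,n=.01),lid(1.2,.188,n=.011),lid(1.75,.185,n=.012)): print(kinematics.ik(P,A))
cv2.imwrite('pics/s2.png',imaging.grab_frame('scene')); cv2.imwrite('pics/t2.png',imaging.grab_frame('top'))
E
```

```text
5.2667 [ 0.371  0.83   0.578  1.945 -1.097  1.942  1.394] [ 0.454 -0.081  0.226] [-0.577  0.642 -0.31 ]
[ 0.423  1.116  0.493  1.906 -1.156  1.83   1.601]
[ 0.305  1.12   0.41   2.021 -1.29   1.724  1.64 ]
[ 0.214  0.882  0.485  2.07  -1.283  1.787  1.448]
[ 0.386  0.69   0.025  1.996 -1.305  1.484  1.127]
[ 0.482  0.727 -0.341  1.88  -1.311  1.219  0.959]
```

View pics/s2.png

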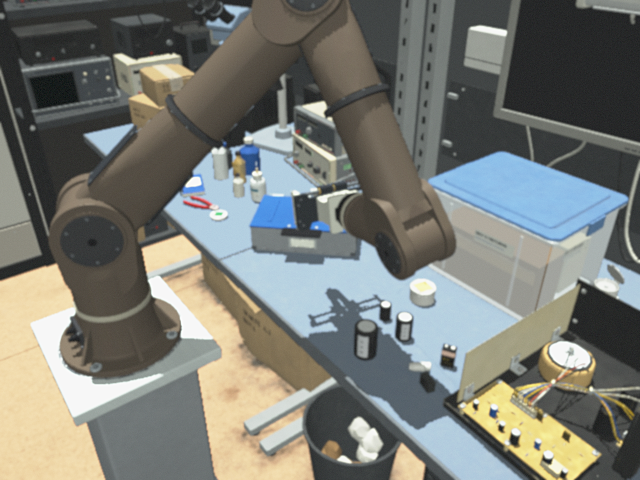

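View pics/t2.png

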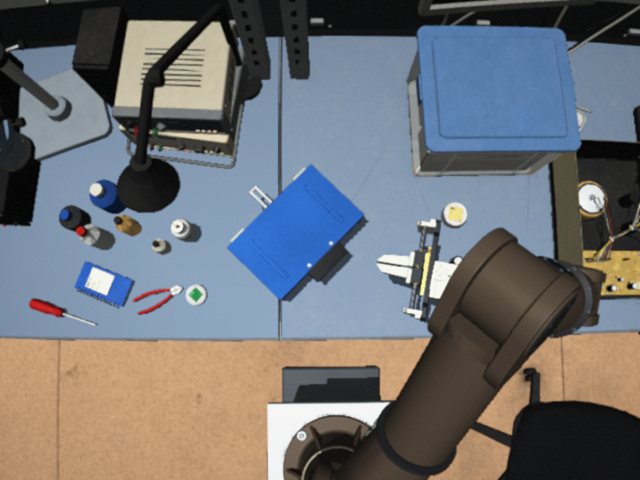

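The wrist hangs over the capacitors (top view, around (510,275)), so a shallow tool would hit them when it goes low. I'll steepen the tool to about -35° so that the wrist stays high.

```bash
python3 - <<'E'
from h import *
np.set_printoptions(precision=3,suppress=True)
L=lid(0); L[2]=.036
for dy,el in((25,-35),(33,-35),(40,-35),(33,-42)):
  d,jaw=tooldir(dy,el); A=att(d,-jaw); print(dy,el)
  for P in (L-d*.12,L,lid(.6,n=.01),lid(1.2,.188,n=.011),lid(1.75,.185,n=.012)): print(kinematics.ik(P,A))
d,jaw=tooldir(33,-35); A=att(d,-jaw)
manip.movep(L-d*.12+[0,0,.06],A)
print(telemetry.current_time_s(),telemetry.current_qpos(),telemetry.current_eef_pos(),telemetry.current_ft_force())
cv2.imwrite('pics/s3.png',imaging.grab_frame('scene')); cv2.imwrite('pics/t3.png',imaging.grab_frame('top'))
E
```

```text
25 -35
[ 0.22   0.783  0.713  2.154 -1.186  1.529  1.446]
[ 0.499  0.775  0.024  2.208 -1.298  1.012  1.39 ]
[-0.049  0.599  0.708  2.208 -1.295  1.434  1.204]
[-0.138  0.443  0.58   2.094 -1.296  1.309  0.888]
[-0.023  0.439  0.209  1.955 -1.298  1.09   0.685]
33 -35
[ 0.203  0.814  0.691  2.033 -1.112  1.575  1.421]
[ 0.085  0.895  0.582  2.145 -1.315  1.436  1.501]
[-0.046  0.641  0.697  2.111 -1.208  1.502  1.214]
[-0.215  0.537  0.718  2.001 -1.247  1.488  0.944]
[-0.261  0.544  0.581  1.873 -1.308  1.377  0.766]
40 -35
[ 0.188  0.841  0.669  1.929 -1.052  1.615  1.405]
[ 0.067  0.912  0.584  2.062 -1.228  1.468  1.487]
[-0.041  0.672  0.675  2.026 -1.135  1.552  1.222]
[-0.191  0.582  0.692  1.912 -1.183  1.563  0.967]
[-0.3    0.62   0.671  1.783 -1.279  1.528  0.808]
33 -42
[ 0.092  0.72   0.752  2.069 -1.09   1.477  1.335]
[-0.008  0.828  0.638  2.174 -1.309  1.338  1.436]
[-0.15   0.574  0.757  2.113 -1.161  1.402  1.119]
[-0.312  0.482  0.769  1.983 -1.168  1.395  0.837]
[-0.417  0.531  0.741  1.849 -1.245  1.36   0.678]
5.775 [ 0.17   0.704  0.731  2.015 -1.058  1.626  1.318] [ 0.454 -0.081  0.167] [-1.069  0.159  0.495]
```

View pics/s3.png

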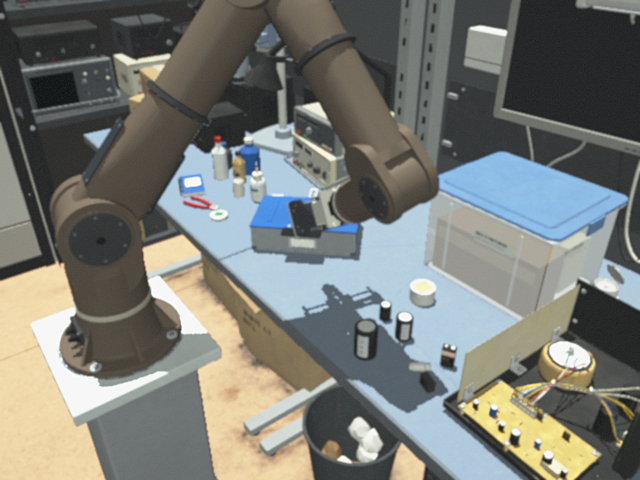

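View pics/t3.png

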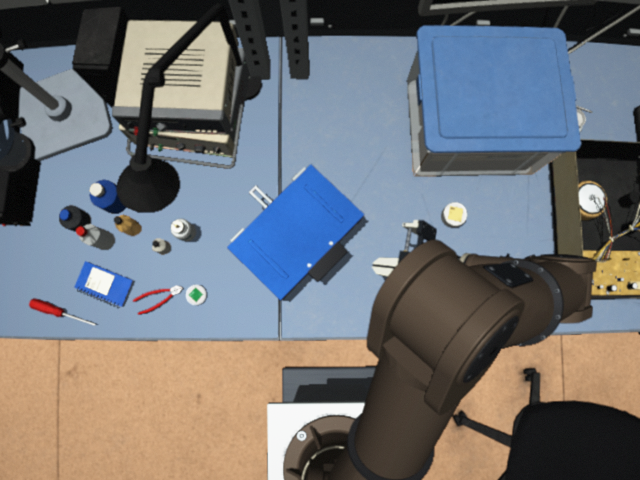

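```bash
python3 - <<'E'
from h import *
np.set_printoptions(precision=3,suppress=True)
L=lid(0,.197); L[2]=.038
d,jaw=tooldir(35,-35); A=att(d,-jaw)
manip.move_l(L-d*.1,A,vel=.15)
print(telemetry.current_time_s(),telemetry.current_ft_force())
manip.move_l(L,A,vel=.12)
print(telemetry.current_time_s(),telemetry.current_qpos(),telemetry.current_eef_pos(),L,telemetry.current_ft_force())
for P in (lid(.6,n=.01),lid(1.2,.188,n=.011),lid(1.75,.185,n=.012)): print(kinematics.ik(P,A))
cv2.imwrite('pics/s4.png',imaging.grab_frame('scene')); cv2.imwrite('pics/t4.png',imaging.grab_frame('top'))
E
```

```text
6.4917 [-0.317  0.476 -0.23 ]
7.475 [ 0.098  0.89   0.571  2.123 -1.275  1.435  1.495] [0.47  0.009 0.038] [0.47  0.01  0.038] [-0.75   0.692 -0.278]
[-0.022  0.638  0.656  2.085 -1.179  1.496  1.205]
[-0.182  0.539  0.671  1.974 -1.219  1.489  0.94 ]
[-0.261  0.561  0.589  1.847 -1.292  1.41   0.773]
```

View pics/s4.png

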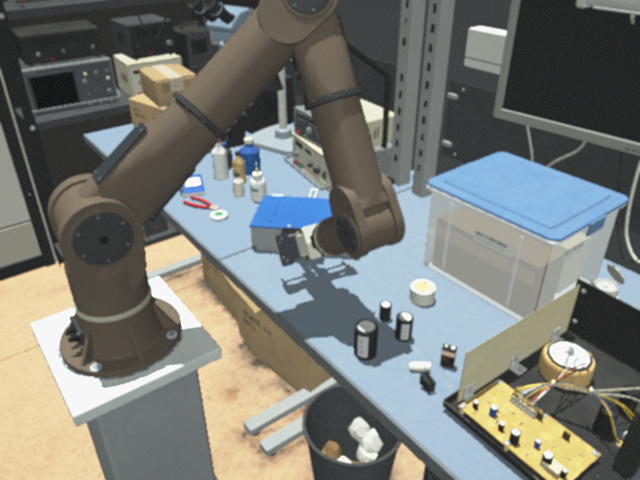

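View pics/t4.png

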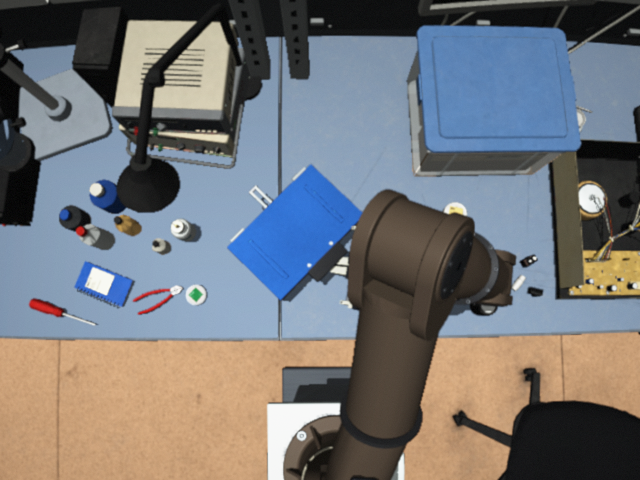

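The tip sits below the lip (lip at top (330,262), fingertip at about (343,265)) with no contact force. Now I'll lift in force-checked steps.

```bash
cat >> h.py <<'E'
def path(th):
    f=min(max(th/1.0,0),1); return lid(th,.197-.012*f,.014-.002*f)
def nrm(th): return -np.sin(th)*CX-np.cos(th)*np.array([0,0,1.])
E
python3 - <<'E'
from h import *
import sys
np.set_printoptions(precision=2,suppress=True)
b=np.array(telemetry.current_ft_force())
ths=[-.06,0,.06,.12]+list(np.arange(.2,1.0,.08))
for th in ths:
    manip.move_l(path(th),vel=.08)
    F=np.array(telemetry.current_ft_force())-b
    print(round(th,2),round(telemetry.current_time_s(),2),F,round(F@nrm(max(th,0)),2))
    if np.linalg.norm(F)>7: print('stop');break
cv2.imwrite('pics/s5.png',imaging.grab_frame('scene')); cv2.imwrite('pics/t5.png',imaging.grab_frame('top'))
E
```

```text
-0.06 7.83 [-1.69 -4.77 -0.5 ] 0.5
0 8.12 [-0.39 -1.95 -1.58] 1.58
0.06 8.43 [ 1.51 -1.64 -0.12] 0.12
0.12 8.72 [ 1.48 -1.7  -0.89] 0.91
0.2 9.07 [ 1.59 -0.47 -1.61] 1.42
0.28 9.43 [-0.27 -1.7  -0.29] 0.67
0.36 9.77 [ 0.17 -1.61 -0.93] 1.24
0.44 10.11 [ 1.47 -1.62 -0.66] 0.65
0.52 10.45 [ 1.23 -1.15 -0.51] 0.42
0.6 10.79 [ 1.14 -1.63 -0.9 ] 0.95
0.68 11.13 [ 1.69 -1.64 -1.6 ] 1.23
0.76 11.47 [ 2.08 -1.61 -0.49] 0.14
0.84 11.82 [ 1.26 -1.12 -0.58] 0.32
0.92 12.16 [ 2.22 -1.91  0.33] -0.36
```

View pics/s5.png

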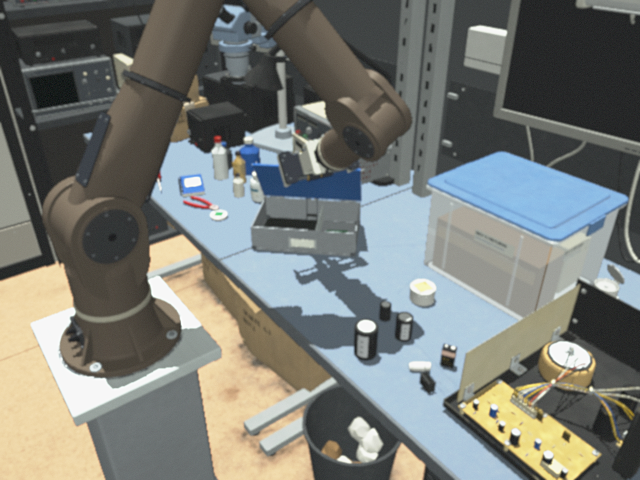

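View pics/t5.png

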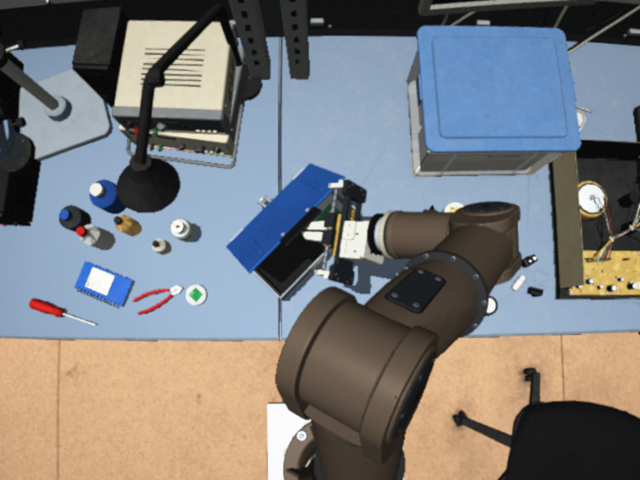

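The lid is at about 0.95 rad and the tip is on the lip at scene (305,180). I'll continue in fine steps through the stay.

```bash
cat > push.py <<'E'
from h import *
import sys
th=float(sys.argv[1]); end=float(sys.argv[2])
b=np.array([-.75,.69,-.28])
peak=0; slack=False; log=[]
t0=telemetry.current_time_s()
while th<end:
    th+=.005 if (peak>3) else .010
    manip.move_l(path(th),vel=.03)
    F=np.mean([telemetry.current_ft_force() for _ in range(3)],axis=0)-b; f=F@nrm(th); log.append((round(th,3),round(f,1),round(float(np.linalg.norm(F)),1)))
    peak=max(peak,f)
    if peak>3.5 and f<peak-2.5: slack=True
    if f>9.5 or (slack and f>5.5) or np.linalg.norm(F)>13: print('STOP');break
    if telemetry.current_time_s()-t0>15: print('time');break
print(log); print(slack,peak,telemetry.current_time_s(),telemetry.current_qpos())
E
python3 push.py .92 1.45
```

```text
[(0.93, np.float64(0.9), 1.7), (0.94, np.float64(0.6), 1.9), (0.95, np.float64(0.6), 1.4), (0.96, np.float64(0.8), 2.4), (0.97, np.float64(0.7), 0.8), (0.98, np.float64(0.2), 1.3), (0.99, np.float64(1.9), 2.2), (1.0, np.float64(1.2), 1.6), (1.01, np.float64(0.7), 1.0), (1.02, np.float64(0.8), 1.8), (1.03, np.float64(1.8), 1.9), (1.04, np.float64(0.4), 1.8), (1.05, np.float64(1.4), 1.6), (1.06, np.float64(0.3), 1.2), (1.07, np.float64(0.5), 1.7), (1.08, np.float64(1.7), 2.6), (1.09, np.float64(0.3), 1.7), (1.1, np.float64(0.1), 2.4), (1.11, np.float64(0.5), 1.9), (1.12, np.float64(0.7), 1.8), (1.13, np.float64(0.1), 0.9), (1.14, np.float64(0.9), 1.9), (1.15, np.float64(0.3), 1.5), (1.16, np.float64(-0.0), 1.1), (1.17, np.float64(-0.9), 1.6), (1.18, np.float64(0.0), 1.9), (1.19, np.float64(0.5), 1.8), (1.2, np.float64(0.4), 1.1), (1.21, np.float64(1.0), 1.5), (1.22, np.float64(0.6), 2.0), (1.23, np.float64(0.5), 1.4), (1.24, np.float64(0.1), 1.6), (1.25, np.float64(0.8), 1.4), (1.26, np.float64(1.2), 1.9), (1.27, np.float64(0.3), 0.7), (1.28, np.float64(0.8), 1.4), (1.29, np.float64(-0.3), 1.3), (1.3, np.float64(0.0), 0.8), (1.31, np.float64(0.7), 1.9), (1.32, np.float64(0.4), 0.8), (1.33, np.float64(-0.1), 1.5), (1.34, np.float64(-0.0), 1.6), (1.35, np.float64(0.3), 1.6), (1.36, np.float64(-0.0), 1.3), (1.37, np.float64(0.4), 1.5), (1.38, np.float64(0.3), 0.5), (1.39, np.float64(-0.2), 0.7), (1.4, np.float64(0.3), 1.3), (1.41, np.float64(0.0), 0.8), (1.42, np.float64(-0.5), 2.3), (1.43, np.float64(-0.1), 1.6), (1.44, np.float64(0.4), 1.3), (1.45, np.float64(2.5), 3.0)]
False 2.4823080949806435 25.5083 [-0.22342361  0.53762227  0.63731218  1.91842996 -1.25036631  1.45608945
  0.85468429]
```

```bash
sed -i 's/th+=.005 if (peak>3) else .010/th+=.006 if slack else .010/; s/vel=.03/vel=.04/' push.py; python3 push.py 1.45 1.78
```

```text
STOP
[(1.46, np.float64(3.0), 3.6), (1.47, np.float64(4.3), 4.6), (1.48, np.float64(3.6), 4.0), (1.49, np.float64(4.7), 5.6), (1.5, np.float64(3.2), 4.3), (1.51, np.float64(3.0), 4.2), (1.52, np.float64(3.3), 4.3), (1.53, np.float64(2.2), 2.9), (1.536, np.float64(2.5), 3.3), (1.542, np.float64(2.7), 3.3), (1.548, np.float64(2.9), 3.3), (1.554, np.float64(2.2), 2.5), (1.56, np.float64(1.7), 2.4), (1.566, np.float64(0.8), 1.2), (1.572, np.float64(0.9), 1.4), (1.578, np.float64(0.5), 1.8), (1.584, np.float64(0.1), 1.5), (1.59, np.float64(0.3), 1.3), (1.596, np.float64(0.4), 1.3), (1.602, np.float64(-0.2), 1.0), (1.608, np.float64(-1.0), 1.7), (1.614, np.float64(-0.5), 2.0), (1.62, np.float64(-0.8), 1.6), (1.626, np.float64(0.3), 1.2), (1.632, np.float64(0.5), 0.7), (1.638, np.float64(-0.5), 1.2), (1.644, np.float64(0.7), 1.5), (1.65, np.float64(2.7), 3.1), (1.656, np.float64(4.2), 4.2), (1.662, np.float64(7.2), 7.2)]
True 7.1675887624921915 33.0083 [-0.24622342  0.54907208  0.59638402  1.86777351 -1.27653047  1.42083503
  0.79196514]
```

The stay peaked at about 4.7 N around 1.45–1.5, then went slack. The stop was felt at 1.65, at 7.2 N. Next I'll retreat, check the lid and go to the capacitor.

```bash
python3 - <<'E'
from h import *
np.set_printoptions(precision=3,suppress=True)
d,jaw=tooldir(35,-35)
p=np.array(telemetry.current_eef_pos())
manip.move_l(p-d*.12,vel=.15)
print(telemetry.current_time_s(),telemetry.current_eef_pos(),telemetry.current_ft_force(),telemetry.current_qpos())
cap=np.array([.468,-.357,0])
for j in(CY,-CY):
    A=att([0,0,-1],j); print(kinematics.ik(cap+[0,0,.18],A),kinematics.ik(cap+[0,0,.021],A),kinematics.ik(case(-.005,.051,.2),A),kinematics.ik(case(-.005,.051,.027),A))
cv2.imwrite('pics/s6.png',imaging.grab_frame('scene')); cv2.imwrite('pics/t6.png',imaging.grab_frame('top'))
E
```

```text
33.9583 [0.593 0.055 0.325] [ 0.178  0.561 -0.016] [-0.116  0.497  0.655  1.761 -1.151  1.598  0.74 ]
[ 1.242  0.649 -1.065  1.666  0.605  1.195  2.394] [ 0.922  0.68  -0.528  1.827  0.476  0.763  2.504] [-0.584  0.295  0.317  1.879 -0.109  0.984  2.143] [-0.579  0.547  0.333  2.045 -0.308  0.597  2.329]
[-0.105  0.591  1.032  1.778 -0.565  1.103  0.341] [-0.02   0.807  0.915  1.909 -0.847  0.87   0.564] [-1.005  0.381  0.905  1.908 -0.35   1.019 -0.726] [-0.93   0.694  0.875  2.072 -0.799  0.755 -0.322]<sys>:0: UserWarning: Gimbal lock detected. Setting third angle to zero since it is not possible to uniquely determine all angles.
```

View pics/s6.png

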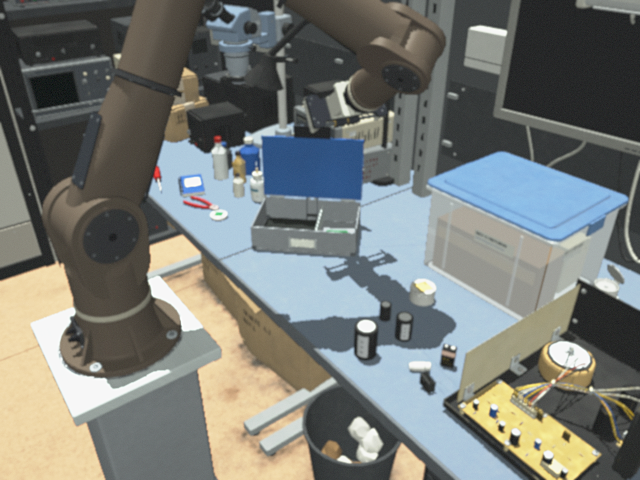

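View pics/t6.png

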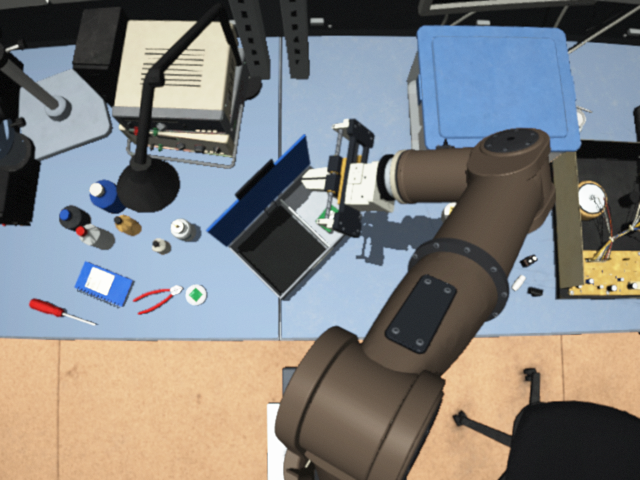

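The lid stands open by itself; it is the blue panel at scene (312,168), seen edge-on in top from (305,140) to (215,235). The dark wide bay is at about (285,250) in top. Next I'll fetch the capacitor.

```bash
python3 -W ignore - <<'E'
from h import *
np.set_printoptions(precision=3,suppress=True)
cap=np.array([.468,-.357,0]); A=att([0,0,-1],-CY)
manip.movep(cap+[0,0,.16],A)
manip.set_gripper(.064)
print(telemetry.current_time_s(),telemetry.current_eef_pos(),telemetry.current_width(),telemetry.current_qpos())
cv2.imwrite('pics/s7.png',imaging.grab_frame('scene'))
E
```

```text
36.8 [ 0.468 -0.357  0.16 ] 0.0634137990593155 [-0.096  0.616  1.021  1.8   -0.596  1.071  0.367]
```

View pics/s7.png

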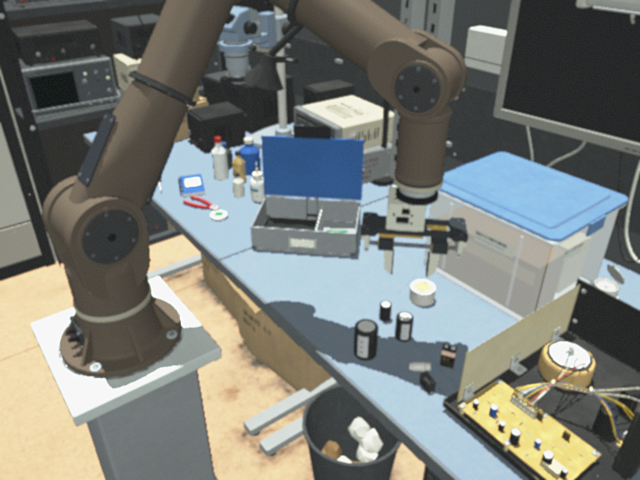

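The jaws straddle the point above the middle can at scene (404,325), with the small can (386,310) and the big one (366,340) clear of the fingers. Descending to grasp.

```bash
python3 -W ignore - <<'E'
from h import *
np.set_printoptions(precision=3,suppress=True)
cap=np.array([.468,-.357,0])
f0=np.array(telemetry.current_ft_force())
manip.move_l(cap+[0,0,.022],vel=.15)
f1=np.array(telemetry.current_ft_force())
manip.set_gripper(.0); print(f1-f0,telemetry.current_width())
manip.move_l(cap+[0,0,.17],vel=.2)
print(telemetry.current_time_s(),telemetry.current_width(),np.array(telemetry.current_ft_force())-f0,telemetry.current_qpos())
A=att([0,0,-1],-CY)
print(kinematics.ik(case(-.005,.051,.17),A),kinematics.ik(case(-.005,.051,.027),A))
cv2.imwrite('pics/s8.png',imaging.grab_frame('scene'))
E
```

```text
[ 0.47  -0.022 -0.393] 0.03391486351834883
39.4 0.03406497362649485 [ 0.054  0.402 -1.442] [-0.103  0.606  1.03   1.791 -0.584  1.088  0.358]
[-1.135  0.549  1.18   1.954 -0.593  1.043 -0.467] [-0.959  0.719  0.928  2.073 -0.844  0.784 -0.277]
```

View pics/s8.png

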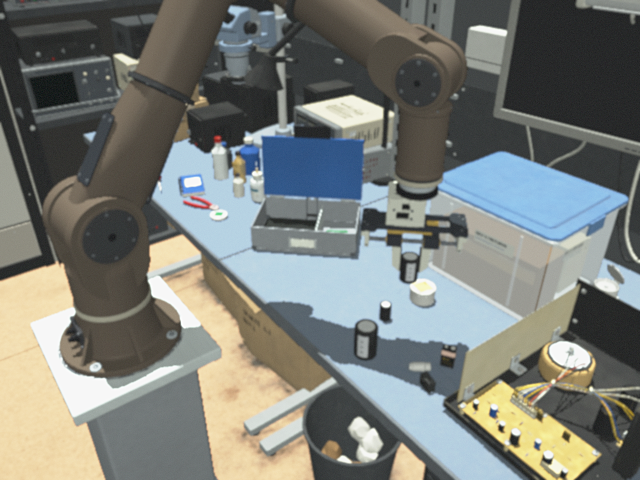

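The can hangs upright in the jaws at scene (410,267), width 34 mm. Carrying it to above the bay.

```bash
python3 -W ignore - <<'E'
from h import *
np.set_printoptions(precision=3,suppress=True)
A=att([0,0,-1],-CY)
try: manip.move_l(case(-.012,.051,.17),A,vel=.22)
except manip.IKError as e: print('IK',e)
print(telemetry.current_time_s(),telemetry.current_eef_pos(),telemetry.current_width(),telemetry.current_ft_force(),telemetry.current_qpos())
cv2.imwrite('pics/s9.png',imaging.grab_frame('scene')); cv2.imwrite('pics/t9.png',imaging.grab_frame('top'))
E
```

```text
41.75 [0.503 0.114 0.17 ] 0.033953431103552686 [-0.112  0.193  0.069] [-1.148  0.555  1.212  1.968 -0.606  1.048 -0.439]
```

View pics/s9.png

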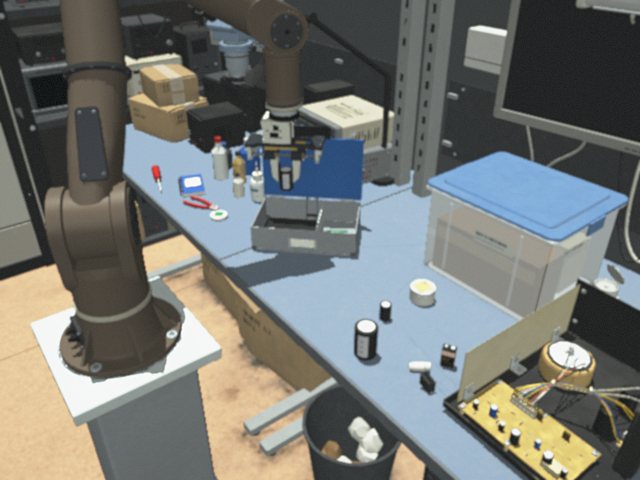

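View pics/t9.png

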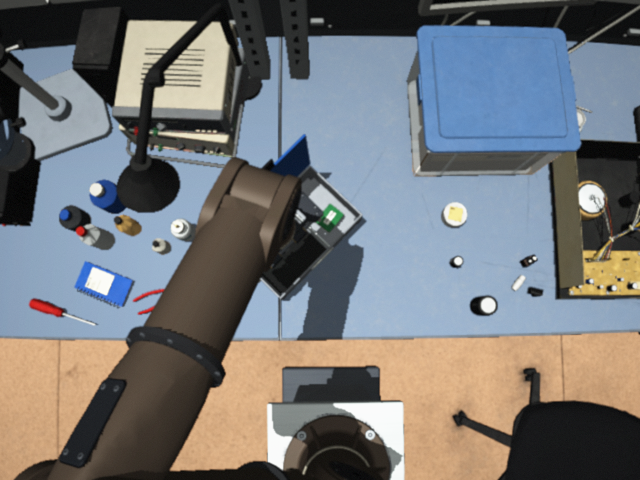

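```bash
python3 -W ignore - <<'E'
from h import *
np.set_printoptions(precision=3,suppress=True)
for z in(.38,.45,.5):
  for u,v in((200,222),(235,160),(298,180),(268,260),(250,205)):
    P=plane('top',u,v,z); w=P-C0; print(z,(u,v),P[:2],'case',w@CX,w@CY)
# wrist in scene: height on vertical line above TCP
for v in (30,110,125): 
    p,r=ray('scene',285,v); t=np.linalg.norm((np.array([.503,.114])-p[:2]))/np.linalg.norm(r[:2]); print(v,p+r*t)
E
```

```text
0.38 (200, 222) [0.51  0.231] case 0.07514520416389497 0.12734928078685767
0.38 (235, 160) [0.616 0.174] case 0.10940926247831913 0.011530811390028135
0.38 (298, 180) [0.579 0.067] case 0.007421658691178105 -0.03753822926406835
0.38 (268, 260) [0.445 0.117] case -0.05181146452068406 0.09336331856022348
0.38 (250, 205) [0.537 0.147] case 0.03511801302283296 0.04882628593204767
0.45 (200, 222) [0.496 0.214] case 0.053155661230942314 0.12498472833314157
0.45 (235, 160) [0.593 0.162] case 0.08449397681830315 0.019055777608848894
0.45 (298, 180) [0.56  0.064] case -0.008785099587385206 -0.02582335105349542
0.45 (268, 260) [0.436 0.109] case -0.06296041914248084 0.09390076273791535
0.45 (250, 205) [0.521 0.137] case 0.01654631576043947 0.05316666256161487
0.5 (200, 222) [0.486 0.201] case 0.037448844850261884 0.12329576229477289
0.5 (235, 160) [0.577 0.153] case 0.06669734420400589 0.024430753479435238
0.5 (298, 180) [0.546 0.061] case -0.020361355500644746 -0.017455580903086174
0.5 (268, 260) [0.431 0.104] case -0.07092395815805001 0.09428465143626674
0.5 (250, 205) [0.51 0.13] case 0.0032808177158725918 0.056266931582734395
30 [0.511 0.109 0.536]
110 [0.506 0.112 0.355]
125 [0.505 0.113 0.318]
```

The wrist bulge will stay above the lid's top edge: its centre is about 0.37 m above the TCP. Lowering.

```bash
python3 -W ignore - <<'E'
from h import *
np.set_printoptions(precision=3,suppress=True)
f0=np.array(telemetry.current_ft_force())
manip.move_l(case(-.012,.051,.10),vel=.15); print(np.array(telemetry.current_ft_force())-f0)
manip.move_l(case(-.012,.051,.034),vel=.08); 
base=np.mean([telemetry.current_ft_force() for _ in range(3)],axis=0); print(base-f0,telemetry.current_time_s())
z=.034
for z in (.031,.029,.028,.027,.026,.025,.024):
    manip.move_l(case(-.012,.051,z),vel=.02)
    F=np.mean([telemetry.current_ft_force() for _ in range(3)],axis=0)-f0; print(z,F,telemetry.current_eef_pos()[2])
    if F[2]>2.5: break
print(telemetry.current_time_s(),telemetry.current_width())
cv2.imwrite('pics/s10.png',imaging.grab_frame('scene'))
E
```

```text
[-0.036  0.067 -0.308]
[-0.041  0.54  -0.483] 43.4417
0.031 [-0.685 -0.418 -0.947] 0.031096209178242268
0.029 [-0.182  0.129 -0.691] 0.02892775536312848
0.028 [-0.357  0.234 -1.084] 0.027941565153145213
0.027 [ 0.378 -0.326  0.072] 0.026965471435186898
0.026 [-0.322  0.596  2.532] 0.02615752727032087
44.7417 0.033825155239733756
```

View pics/s10.png

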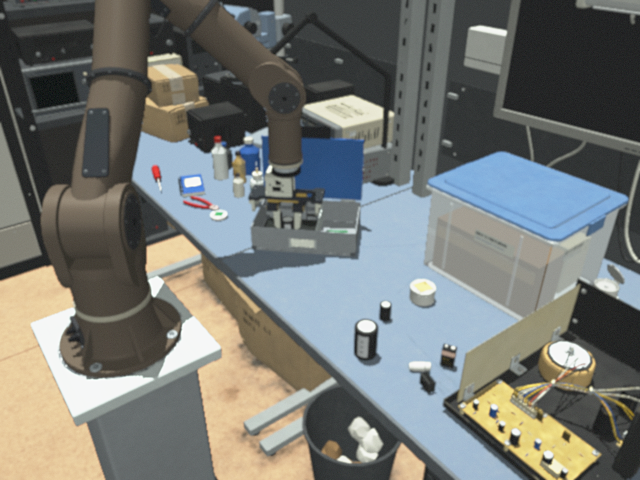

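Floor contact came at TCP z=0.026, as predicted, and the can is in the bay at scene (290,215). Releasing and rising.

```bash
python3 -W ignore - <<'E'
from h import *
np.set_printoptions(precision=3,suppress=True)
manip.set_gripper(.064); print(telemetry.current_width(),telemetry.current_ft_force(),telemetry.current_time_s())
manip.wait(.2)
manip.move_l(case(-.012,.051,.15),vel=.12)
manip.move_l(case(-.012,.051,.25),vel=.25)
p=case(-.012,.051,.32); 
manip.move_l([.42,-.12,.32],vel=.3)
print(telemetry.current_eef_pos(),telemetry.current_ft_force(),telemetry.current_time_s())
s=imaging.grab_frame('scene');t=imaging.grab_frame('top')
cv2.imwrite('pics/s11.png',s); cv2.imwrite('pics/t11.png',t)
cv2.imwrite('pics/s11c.png',cv2.resize(s[120:270,230:390],None,fx=5,fy=5,interpolation=cv2.INTER_CUBIC)[:600,:800])
E
```

```text
0.06382681309921005 [-0.318 -0.267 -0.158] 45.4833
[ 0.42  -0.118  0.319] [0.368 0.281 0.121] 48.4333
```

View pics/s11c.png

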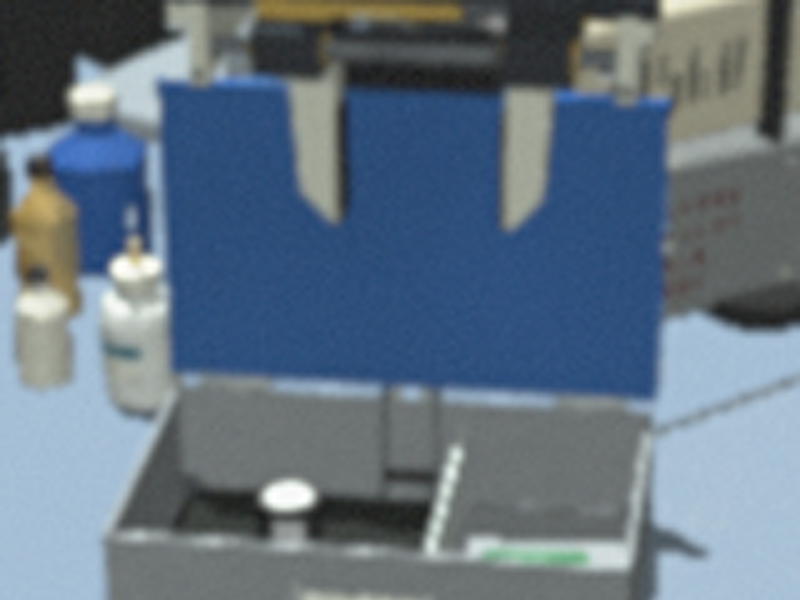

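View pics/t11.png

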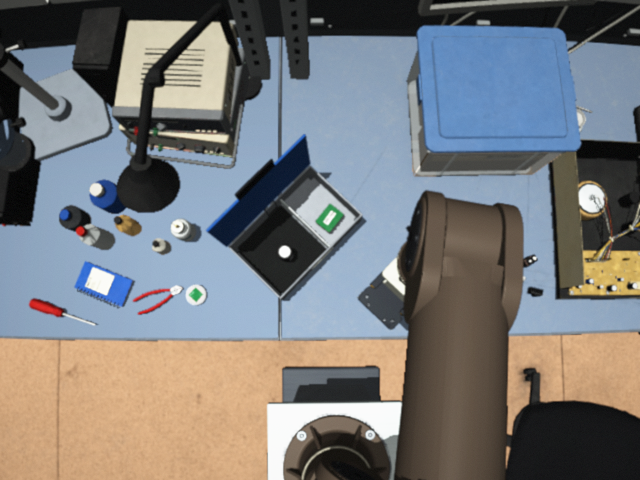

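The can stands upright in the wide bay (white top at top-view (286,252), scene (288,219)). The lid is open, and the reel (196,295) and bottle (181,230) are unmoved. One last numeric check, then hand in.

```bash
python3 -W ignore - <<'E'
from h import *
t=cv2.imread('pics/t11.png');s=cv2.imread('pics/s11.png')
def c(im,x,y,r,th):
    m=(im[y-r:y+r+1,x-r:x+r+1].min(2)>th).astype(np.uint8); n,l,st,ce=cv2.connectedComponentsWithStats(m); return ce[l[r,r]]+[x-r,y-r]
P,e=tri(c(s,288,218,7,190),c(t,286,252,8,170)); w=P-C0; print(P,e,'case',w@CX,w@CY)
manip.sign_off(); print(telemetry.current_time_s())
E
```

```text
[0.50192065 0.11430412 0.05971952] 7.762662316907424e-05 case -0.013416867786515766 0.0507827696600885
the job is handed in; nothing more can be done
the job is handed in; nothing more can be done
```

The black middle-sized capacitor is standing upright in the wide bay, the lid is standing open by itself, and the job is handed in. The clock read 48.4 s shortly before hand-in, against the 72 s limit.

- **Lid:** I pushed it up by the lip in force-checked steps. The stay took about 4.7 N at roughly 1.45–1.5 rad, then went slack, and I stopped when the stop was felt at about 1.65 rad with 7.2 N. The highest force I read during the push was that 7.2 N, well under 20 N. There was one sideways reading of about 5 N at first contact.
- **Capacitor:** I lowered it until it touched the floor (about 2.5 N), then opened the fingers and rose straight up.
- **Last checks:** Two-view triangulation puts its top at 59.7 mm, against 58 mm expected. It is at case x = -13 mm, y = +51 mm, within 2 mm of where I aimed. In the last pictures the lid was still open and the gripper was clear.
- **Bystanders:** The reel and the bottle looked unmoved in the last top picture. The arm hid the tin in that view; it was last seen, still in place, before I lowered the capacitor. I did not measure any of the three numerically at the end.

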